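# Park the succulent caddy in its bay and brake it

## Robot

A 7-joint arm with a two-finger parallel gripper is mounted at the origin on the work surface. World frame = base frame: x ahead of the robot, y to its left, z up, the work surface at z = 0. Lengths are in mm, angles in degrees, forces in N, time in s.
With the tool pointing down it reaches from about 400 to 850 mm from the base axis. Payload 10.4 kg.
Tool frame: the origin (TCP) lies midway between the tips of the shut fingers; the grasp point (between the pads) lies 19 mm behind it; z points along the fingers, y is the direction in which the jaws open and shut (so a half turn about z gives the same grasp; the last joint's range is limited). The gripper opens to 87 mm and grips with 3 to 60 N. Pads are 19 mm wide; open, the fingers measure 117 mm over their backs; the gripper's body (75 mm by 190 mm) begins 51 mm behind the grasp point.
Start: joints at [75.883, 19.034, -3.707, 83.658, 1.238, 77.344, -5.071], TCP at [138.731, -609.431, 222.576] pointing down, gripper open.
Joint ranges: [-148.97, 148.97], [-28.65, 121.19], [-84.17, 76.75], [9.2, 138.47], [-72.65, 252.65], [3.7, 117.97], [-149.18, 149.18]. Speed limits (degrees/s): [127.2, 127.2, 159.86, 159.86, 180, 180, 180].

## Interface

Orientations are given as a 3x3 rotation matrix whose columns are the frame's x, y, z axes.
In Python, from rig import get_state, read_camera, camera_params, bot gives the robot as it stands. The module is installed in compiled form; this text tells all that it offers.
- The arm moves only by the tool move_arm, never from a script. Its argument "commands" is text: rows parted by semicolons, each of 5 numbers parted by spaces: the closure in counts, from 0 (fully open) to 255 (shut), then the shift along the tool's x, y, z in units of 25 mm (1.0 is 25 mm), then the turn about the tool's z in units of 10 degrees (1.0 is 10 degrees). A call has 1 to 5 rows; each row shifts and turns the pose as measured when the row begins, along the tool's axes as they then stand; what a row does not reach is not made up. A row lasts 1/8 s, in which the tool goes at most 62.5 mm and 10.7 degrees, less where a joint would pass 70% of its speed; a pose out of reach is approached as far as the arm can. A call is refused whole if a number of a shift passes 1 or a number of a turn 1, either way. A call with a gripper value outside its range is refused whole. The fingers move at their own pace and stop on an object; the grip force is fixed at half the most. Time passes only in rows, so rows that do not move let the fingers close. It gives the time, the measured TCP pose, the force and the opening at its end, in the units of the state.
- get_state(): the state, without advancing time (a new reading comes with each control period).
- read_camera(name): name is "scene" or "side" or "wrist"; returns the picture (480x640x3 uint8, red, green, blue); there is no depth.
- camera_params(name): a dict with "fx", "fy", "cx", "cy" (pixels), "cam_to_world" (4x4, takes a point from camera to world coordinates); the wrist camera has in their place "tool_from_camera" (4x4, takes a point from camera to tool coordinates, whose origin is the TCP and whose axes are the flange's). Camera axes: x right, y up, looking along -z (the intrinsics and any distortion apply to the point x, -y, -z); pixel columns grow to the right and rows downward; lengths in mm; the calibration is good to about 2 mm. A picture is of the moment at which its call begins: read the wrist's pose just before it. camera_params takes no time and is no camera call.
- bot.hand_in(): hands the job in, once; it reports no verdict.
The state is a dict: "clock": time; "joint_positions": joint angles; "qd": joint speeds; "effort": joint torques, N m; "ee_pos": TCP position; "orientation": TCP orientation; "wrist_force": force on the tool from outside, world axes, zero at the start; "torque": the same for the moment, N m; "finger_gap": finger opening in mm.
Only numpy, scipy, OpenCV 4.12 (cv2) and the standard library are available. Lean on these libraries where they do the work, as an engineer would, in place of code of your own. Each camera call takes 0.05 s, during which the arm holds its last target. There are 200 camera calls.

## Task

Roll the little plant caddy along, all castors on the bench, until its swivel castors trail straight out behind it, then steer it squarely into the blue-taped bay until it bears firmly, but without ramming, on both rubber buffers. Then press down both red brake pedals, gently enough not to tip it, so that it stays parked there; keep the dish of succulents in place on it and leave the mouse, petri dish and slide box alone.

Things in the scene. Friction and masses are not known exactly. Their poses are not given: they have to be found in the camera images.
- caddy: Plant caddy: slatted wooden deck 160 mm long (x) by 190 mm wide (y), its top 56 mm and underside 42 mm above the bench, on four swivel castors. Origin on the bench under the deck's centre; x points to its front (the end opposite the handle), y to its left. With the dish it weighs about 0.9 kg (0.7 to 1.2) and rolls with about 0.8 N once moving. It must be rolled, not lifted or tipped.
- handle (a point): Middle of the straight grip bar of the caddy's steel hoop handle: bar 12 mm thick, 70 mm long along the caddy's y, its centre line 75 mm above the bench and 120 mm behind the caddy's origin, so 34 mm clear of the deck's rear edge; nothing is under it. Fixed to the caddy, axes as the caddy's.
- axle_front_left (a point): Wheel centre of the front left castor (wheel 32 mm across). The castor swivels freely about a vertical axis at (58, 75) mm in the caddy's frame; the wheel centre lies 16 mm from that axis. Trailing straight: wheel centre 16 mm behind the axis, at (42, 75). Castors start at any angle and swing round within about 50 to 80 mm of straight run.
- axle_front_right (a point): The same for the front right castor: axis at (58, -75) mm, trailing straight at (42, -75).
- axle_rear_left (a point): The same for the rear left castor: axis at (-58, 75) mm, trailing straight at (-74, 75).
- axle_rear_right (a point): The same for the rear right castor: axis at (-58, -75) mm, trailing straight at (-74, -75).
- brake_left (a joint): Brake pedal of the rear left castor, rad: 0 is up (off); it is on when its shoe bites the wheel at about 0.2 to 0.22, some 9 mm down at the pedal. Takes about 6 to 7 N straight down on the pedal and stays where it is left. More than about 18 N may tip the caddy.
- brake_right (a joint): The same for the rear right castor.
- pedal_left (a point): Middle of the top face of the rear left castor's red brake pedal, 30 mm long (fore and aft) by 20 mm wide, 40 mm above the bench when up. It turns with the castor, 44 mm from its swivel axis on the wheel's side; with the castor trailing it sticks out behind the deck, its middle 22 mm behind the deck's rear edge, clear from above; otherwise it may lie under the deck.
- pedal_right (a point): The same for the rear right castor.
- dish: White ceramic dish of succulents, 116 mm across, 40 mm high (plants to 55 mm), standing loose on the deck with its centre about 14 mm (11 to 18) ahead of the deck's centre. Origin: centre of its underside.
- bay: Parking bay fixed to the bench: dark oak upstand 250 mm wide, 75 mm high, with two black rubber buffers facing the run-in, and a blue tape outline. Origin on the bench in the middle of the tape outline; x points in the direction of running in, y to the left. The buffer faces lie at x = 80 mm. A caddy fully home stands with its origin on the bay's origin and its x along the bay's x, the deck's flat front edge on both faces.
- buffer_left: Left rubber buffer, 22 mm round, axis along the bay's x, 49 mm above the bench, at y = +60 mm in the bay's frame; origin at the centre of its face. Stiff: it gives about 1 mm per 6 N and slowly returns. Seated firmly means 4 to 8 N on each buffer; over 18 N on one is ramming.
- buffer_right: The same at y = -60 mm.
- mouse: Bystander: grey computer mouse, 104 x 62 x 34 mm. Origin: centre of its underside.
- petri_dish: Bystander: clear petri dish, 90 mm across, 16 mm high. Origin: centre of its underside.
- slide_box: Bystander: blue box for slides, 100 x 85 x 30 mm. Origin: centre of its underside.
There are look-alikes about, which are no part of the job. There is more than one size of the dish; the one meant has the size given above.

How it is judged (in metres and radians):
On the way, in this order (a step that is already met when the one before it is completed fails the run):
1. pushed along by at least 50 mm, short of the buffers, all four castors trail straight behind (distance of caddy from where it was at the start of the episode above 0.05 m and x of caddy in the frame of bay below -0.003 m and x of each of axle_front_left, axle_front_right in the frame of caddy below 0.043 m and x of each of axle_rear_left, axle_rear_right in the frame of caddy below -0.073 m), for 0.1 s.
2. the caddy stands square in the bay and bears firmly on both buffers (over 2.5 N on each) (x of caddy in the frame of bay above -0.005 m and y of caddy in the frame of bay between -0.012 and 0.012 m and angle between the x axis of caddy and the x axis of bay, either way round below 0.07 rad and contact force between caddy and buffer_left above 2.5 N and contact force between caddy and buffer_right above 2.5 N), for 0.3 s.
At the end, for the whole second after the job is handed in: The caddy is at rest, its front within 5 mm of the buffer faces, within 12 mm of the bay's centre line and square to within 4 degrees, its rear castors trailing straight back (within about 29 degrees), both brake pedals pressed on (over 0.16 rad), and the dish is still standing on the deck (x of caddy in the frame of bay above -0.005 m and y of caddy in the frame of bay between -0.012 and 0.012 m and angle between the x axis of caddy and the x axis of bay, either way round below 0.07 rad and value of joint each of brake_left, brake_right above 0.16 rad and x of each of axle_rear_left, axle_rear_right in the frame of caddy below -0.072 m and linear speed of caddy below 0.01 m/s and z of dish in the frame of caddy above 0.05 m and horizontal distance between dish and caddy below 0.035 m); the robot touches nothing.
It fails at once if the caddy is lifted (over 8 mm) or tipped (over 4 degrees) (height (world z) of caddy above 0.008 m or angle between caddy's own z axis and vertical above 0.07 rad).
It fails at once if the caddy rams a buffer (over 18 N on one) (contact force between caddy and buffer_left above 18 N or contact force between caddy and buffer_right above 18 N).
It fails at once if the dish slides over 15 mm on the deck, or tips (angle between dish's own z axis and vertical above 0.15 rad or horizontal distance between dish and caddy above 0.035 m).
It fails at once if a bystander is shifted by over 10 mm (distance of any of mouse, petri_dish, slide_box from where it was at the start of the episode above 0.01 m).
It also fails if it takes over 72 s, if anything falls off the work surface, if the arm or the gripper's body presses on something with over 40 N, if the wrist force passes 120 N, or if a joint passes its speed limit or range.

## Working session

There is one attempt and no reset: what is moved stays moved. The work goes in short steps, Python scripts to look and compute and a tool call to move; the robot and the scene stay as the last step left them, time stands still between calls to the robot, and variables do not carry over. Pictures are saved under pics/ and viewed, about 8 in all and at most 12, crops included, and the job is handed in when it is done.

Besides the shell and the picture viewer there is one more tool, called after "Emit:" as name(argument=value, ...) on one line, values as JSON. move_arm: Moves the arm, as the interface text tells. Its arguments: {"type":"object","properties":{"commands":{"type":"string"}},"required":["commands"]}

```bash
mkdir -p pics
cat > h.py <<'E'
import numpy as np, cv2
from rig import get_state, read_camera, camera_params, bot
def ray(name,u,v,z):
    p=camera_params(name); M=np.array(p["cam_to_world"])
    d=M[:3,:3]@np.array([(u-p["cx"])/p["fx"],-(v-p["cy"])/p["fy"],-1.]); o=M[:3,3]
    return (o+d*(z-o[2])/d[2]).round(1)
def proj(name,P):
    p=camera_params(name); M=np.array(p["cam_to_world"])
    c=M[:3,:3].T@(np.array(P,float)-M[:3,3]); return np.array([p["cx"]+p["fx"]*c[0]/-c[2],p["cy"]+p["fy"]*c[1]/c[2]]).round(1)
def snap(name,f):
    im=read_camera(name); cv2.imwrite("pics/"+f,im[:,:,::-1]); return im
E
python3 - <<'E'
from h import *
for n in("scene","side"):
    snap(n,n+"0.png");print(n,camera_params(n))
print(camera_params("wrist"));print(get_state())
E
```

```text
scene {'fx': 579.750481872827, 'fy': 579.750481872827, 'cx': 330.2881973791399, 'cy': 236.42173157071957, 'cam_to_world': array([[-7.94137353e-01, -3.38372868e-01,  5.04826373e-01,
         1.23841415e+03],
       [ 6.07539546e-01, -4.20766886e-01,  6.73684591e-01,
         8.86250148e+02],
       [-1.55423659e-02,  8.41700083e-01,  5.39721599e-01,
         7.86688240e+02],
       [ 0.00000000e+00,  0.00000000e+00,  0.00000000e+00,
         1.00000000e+00]])}
side {'fx': 590.1327544181208, 'fy': 590.1327544181208, 'cx': 313.647096860168, 'cy': 239.9991086735792, 'cam_to_world': array([[-9.88445379e-01,  9.69486936e-02, -1.16519027e-01,
         4.38538481e+02],
       [-1.50968804e-01, -5.60848888e-01,  8.14037435e-01,
         1.02600947e+03],
       [ 1.35702991e-02,  8.22222279e-01,  5.69004720e-01,
         7.69830844e+02],
       [ 0.00000000e+00,  0.00000000e+00,  0.00000000e+00,
         1.00000000e+00]])}
{'fx': 378.3310347669992, 'fy': 378.3310347669992, 'cx': 318.8770040285518, 'cy': 240.72580411187485, 'tool_from_camera': array([[-1.06311591e-03,  9.69412215e-01,  2.454359
[... 402 characters left out ...]
  77.34420775, -5.07270191]), 'qd': array([ 0.02753842, -0.07211787, -0.06415359, -0.06377673, -0.05822716,
       -0.03622215,  0.01202972]), 'effort': array([ 1.69774314e-03, -6.24548650e+01,  2.48303474e-02, -3.90715957e+01,
       -6.14109356e-02,  3.65498965e-02,  7.13678401e-05]), 'ee_pos': array([ 138.6072255 , -609.08934689,  221.85760025]), 'orientation': array([[ 9.75072965e-01,  2.21884193e-01, -3.42906556e-04],
       [ 2.21884448e-01, -9.75072234e-01,  1.19637011e-03],
       [-6.89030444e-05, -1.24263378e-03, -9.99999226e-01]]), 'wrist_force': array([-0.09687628,  0.4113959 , -0.09002269]), 'torque': array([-0.03052055, -0.02224932, -0.00476026]), 'finger_gap': 87.086546431249}
```

View pics/scene0.png

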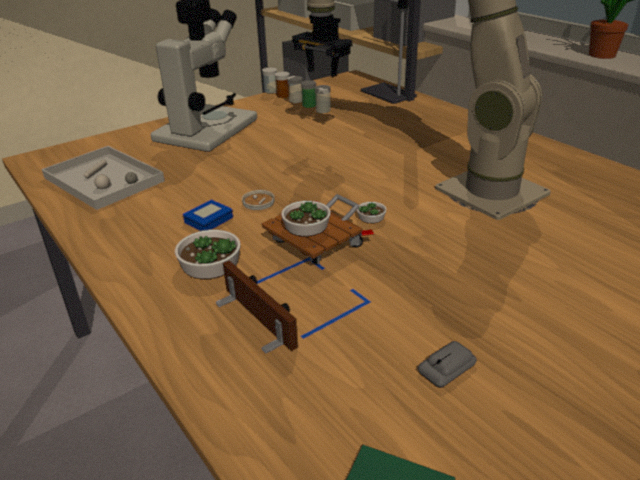

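View pics/side0.png

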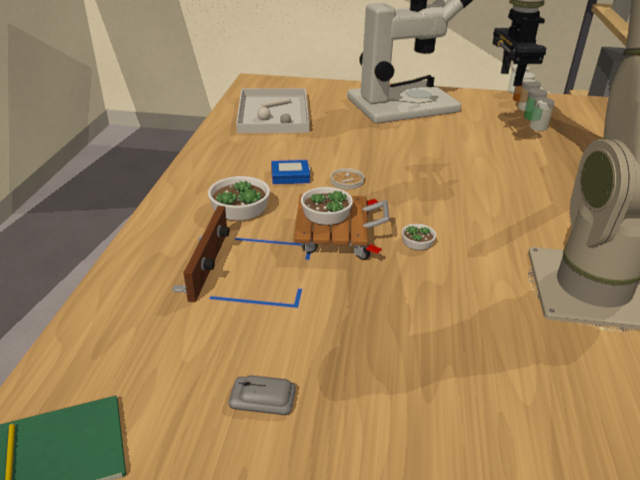

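Scene picture: the caddy is at about (315,232), with its dish at (306,217). The look-alike dishes are the big one at (208,253) and the small one at (371,211), both on the bench. The upstand is at (260,305), with the tape run-in to its right. The mouse is at (447,363), the petri dish at (258,200) and the slide box at (208,215). In the side picture the caddy is at (335,220) with its handle at (383,212), facing the bay but offset sideways.

Run:
```python
from h import *
s=cv2.imread("pics/side0.png")
cv2.imwrite("pics/c1.png",cv2.resize(s[155:315,165:445],(800,457),interpolation=cv2.INTER_CUBIC)) 
s=cv2.imread("pics/scene0.png")
cv2.imwrite("pics/c2.png",cv2.resize(s[180:360,170:410],(800,600),interpolation=cv2.INTER_CUBIC))
```

```text
(no output)
```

View pics/c1.png

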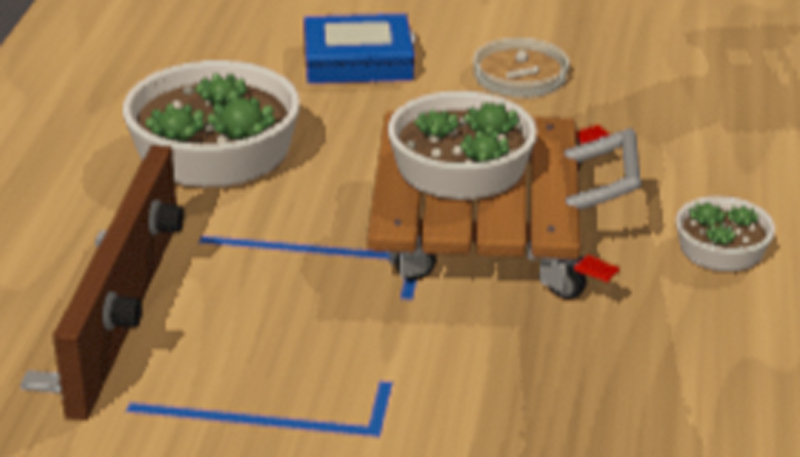

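View pics/c2.png

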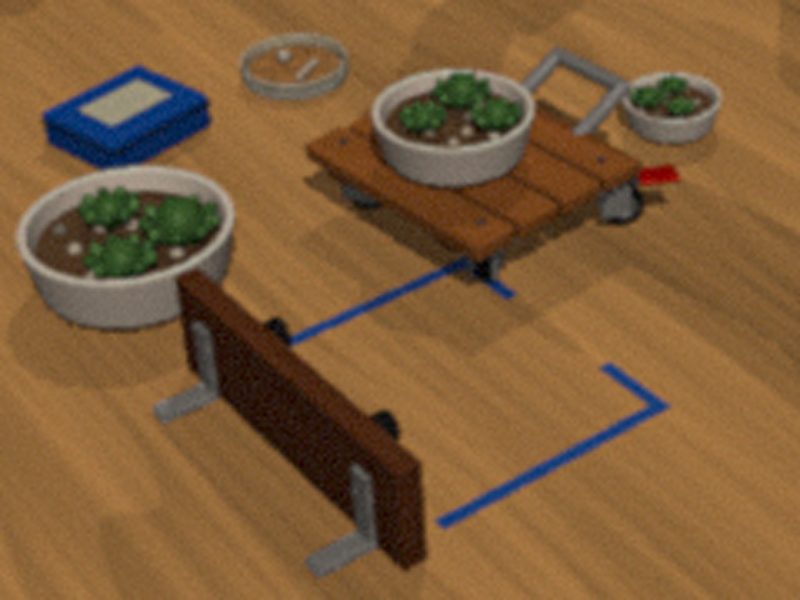

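Run:
```python
from h import *
a=lambda x,y,z:ray("side",165+x/2.857,155+y/2.857,z)
b=lambda x,y,z:ray("scene",170+x/3.333,180+y/3.333,z)
for n,f,P in [("side",a,dict(FL=(371,243,56),RL=(578,246,56),RR=(576,118,56),FR=(387,116,56),hR=(632,133,75),hL=(639,184,75),pedL=(598,268,40),pedR=(592,133,40),tapeL0=(130,407,0),tapeL1=(377,431,0),tapeR0=(202,239,0),tapeR1=(410,256,0),bR=(178,217,49),bL=(137,312,49),upR=(172,152,75),upL=(82,335,75),dish=(463,130,96),box=(358,48,30),petri=(522,62,16),small=(725,220,30),smallrim=(772,222,35))),
 ("scene",b,dict(FL=(482,249,56),RL=(641,164,56),FR=(307,151,56),hR=(557,52,75),hL=(626,88,75),pedL=(658,174,40),tapeL0=(442,523,0),tapeL1=(664,405,0),tapeR0=(290,342,0),dish=(453,110,96),box=(127,105,30),petri=(295,60,16),small=(672,95,30)))]:
    for k,v in P.items(): print(n,k,f(*v))
```

```text
side FL [624.   11.8  56. ]
side RL [471.7 -10.6  56. ]
side RR [ 487.8 -197.9   56. ]
side FR [ 643.8 -173.7   56. ]
side hR [ 440.3 -149.4   75. ]
side hL [431.1 -74.2  75. ]
side pedL [455.5  -7.5  40. ]
side pedR [ 473.7 -202.8   40. ]
side tapeL0 [769.2 159.7   0. ]
side tapeL1 [594.2 156.    0. ]
side tapeR0 [773.2 -50.2   0. ]
side tapeR1 [604.9 -55.2   0. ]
side bR [777.6  -7.4  49. ]
side bL [773.6 114.3  49. ]
side upR [794.5 -57.8  75. ]
side upL [790.2 178.   75. ]
side dish [570.4 -95.6  96. ]
side box [ 698.6 -334.9   30. ]
side petri [ 548.3 -360.5   16. ]
side small [ 361.  -104.2   30. ]
side smallrim [ 325. -100.   35.]
scene FL [628.   12.2  56. ]
scene RL [476.3  -3.3  56. ]
scene FR [ 653.1 -168.6   56. ]
scene hR [ 441.8 -144.6   75. ]
scene hL [436.2 -68.6  75. ]
scene pedL [458.8  -4.6  40. ]
scene tapeL0 [769.5 162.9  -0. ]
scene tapeL1 [594.3 161.    0. ]
scene tapeR0 [747.4 -46.3   0. ]
scene dish [575.  -93.2  96. ]
scene box [ 706.  -353.8   30. ]
scene petri [ 552.6 -355.7   16. ]
scene small [364.6 -97.8  30. ]
```

```bash
cat >> h.py <<'E'
def pose():
    s=get_state(); R=s["orientation"]; return s,s["ee_pos"],np.degrees(np.arctan2(R[1,1],R[0,1]))
def plan(tgt,yaw,n=5,smax=25.,tmax=10.):
    """rows (tool units) towards tgt with tool-y heading yaw (world deg)"""
    s,p,a=pose(); t=np.array(tgt,float); N=1
    dy=(yaw-a+180)%360-180
    N=max(1,int(np.ceil(abs(dy)/tmax)),)
    while True:
        step=(t-p)/N; rows=[]
        for i in range(N):
            th=np.radians(a+dy*i/N); y=np.array([np.cos(th),np.sin(th),0]); x=np.array([-y[1],y[0],0]) 
            rows.append([step@x/25,step@y/25,-step[2]/25,-dy/N/10])
        if np.abs(rows)[...,].max()<=1 and np.abs(np.array(rows)[:,:3]).max()*25<=smax: break
        N+=1
    print("clock %.2f pos %s yaw %.1f gap %.1f F %s; rows needed %d"%(s["clock"],p.round(1),a,s["finger_gap"],s["wrist_force"].round(1),N))
    for r in rows[:n]: print(np.round(r,2))
E
python3 -c "
from h import *
s=get_state();print(np.cross(s['orientation'][:,1],s['orientation'][:,2]))
plan([438,-108,150],7,30)"
```

```text
[ 9.75072965e-01  2.21884448e-01 -6.89030444e-05]
clock 0.10 pos [ 138.6 -609.1  221.9] yaw -77.2 gap 87.1 F [-0.1  0.4 -0.1]; rows needed 24
[ 0.67 -0.7   0.12 -0.35]
[ 0.71 -0.66  0.12 -0.35]
[ 0.75 -0.62  0.12 -0.35]
[ 0.79 -0.57  0.12 -0.35]
[ 0.82 -0.52  0.12 -0.35]
[ 0.85 -0.47  0.12 -0.35]
[ 0.88 -0.42  0.12 -0.35]
[ 0.9  -0.36  0.12 -0.35]
[ 0.92 -0.3   0.12 -0.35]
[ 0.94 -0.25  0.12 -0.35]
[ 0.95 -0.19  0.12 -0.35]
[ 0.96 -0.13  0.12 -0.35]
[ 0.97 -0.07  0.12 -0.35]
[ 0.97 -0.01  0.12 -0.35]
[ 0.97  0.05  0.12 -0.35]
[ 0.97  0.11  0.12 -0.35]
[ 0.96  0.17  0.12 -0.35]
[ 0.95  0.22  0.12 -0.35]
[ 0.93  0.28  0.12 -0.35]
[ 0.91  0.34  0.12 -0.35]
[ 0.89  0.39  0.12 -0.35]
[ 0.86  0.45  0.12 -0.35]
[ 0.84  0.5   0.12 -0.35]
[ 0.8   0.55  0.12 -0.35]
```

Emit:
move_arm(commands="155 0.67 -0.7 0 -0.35; 155 0.71 -0.66 0 -0.35; 155 0.75 -0.62 0 -0.35; 155 0.79 -0.57 0 -0.35; 155 0.82 -0.52 0 -0.35")

```text
clock: 0.72
ee_pos: [200.2, -501.5, 219.2]
orientation: [[0.86, 0.51, -0.003], [0.51, -0.86, 0.005], [0.0, -0.006, -1.0]]
wrist_force: [0.2, -0.5, -0.4]
finger_gap: 44.9
```

Emit:
move_arm(commands="155 0.85 -0.47 0 -0.35; 155 0.88 -0.42 0 -0.35; 155 0.9 -0.36 0 -0.35; 155 0.92 -0.3 0 -0.35; 155 0.94 -0.25 0 -0.35")

```text
clock: 1.35
ee_pos: [264.5, -389.8, 219.2]
orientation: [[0.653, 0.757, -0.003], [0.757, -0.653, 0.006], [0.003, -0.006, -1.0]]
wrist_force: [-0.2, 0.2, 0.1]
finger_gap: 34.2
```

Emit:
move_arm(commands="155 0.95 -0.19 0 -0.35; 155 0.96 -0.13 0 -0.35; 155 0.97 -0.07 0 -0.35; 155 0.97 0 0 -0.35; 155 0.97 0.05 0 -0.35")

```text
clock: 1.98
ee_pos: [327.9, -276.3, 219.9]
orientation: [[0.375, 0.927, -0.003], [0.927, -0.374, 0.005], [0.004, -0.004, -1.0]]
wrist_force: [0.7, 0.3, 0.1]
finger_gap: 34.1
```

```bash
python3 -c "
from h import *
plan([438,-108,150],7,15)"
```

```text
clock 1.98 pos [ 327.9 -276.3  219.9] yaw -22.0 gap 34.1 F [0.7 0.3 0.1]; rows needed 8
[ 0.99  0.2   0.35 -0.36]
[ 0.97  0.26  0.35 -0.36]
[ 0.95  0.32  0.35 -0.36]
[ 0.93  0.38  0.35 -0.36]
[ 0.91  0.44  0.35 -0.36]
[ 0.88  0.49  0.35 -0.36]
[ 0.84  0.55  0.35 -0.36]
[ 0.81  0.6   0.35 -0.36]
```

Emit:
move_arm(commands="155 0.99 0.2 0.35 -0.36; 155 0.97 0.26 0.35 -0.36; 155 0.95 0.32 0.35 -0.36; 155 0.93 0.38 0.35 -0.36; 155 0.91 0.44 0.35 -0.36")

```text
clock: 2.6
ee_pos: [400.7, -162.7, 173.5]
orientation: [[0.047, 0.999, -0.002], [0.999, -0.047, 0.005], [0.005, -0.003, -1.0]]
wrist_force: [0.7, -0.3, -0.3]
finger_gap: 34.2
```

Emit:
move_arm(commands="155 0.88 0.49 0.35 -0.36; 155 0.84 0.55 0.35 -0.36; 155 0.81 0.6 0.2 -0.36; 155 0.5 0.4 0 -0.2; 155 0 0 0 0")

```text
clock: 3.22
ee_pos: [452.4, -76.8, 149.1]
orientation: [[-0.195, 0.981, -0.003], [0.981, 0.195, 0.007], [0.007, -0.002, -1.0]]
wrist_force: [-0.3, -0.3, -0.4]
finger_gap: 34.0
```

Run:
```python
from h import *
plan([438,-108,150],7,5)
s,p,a=pose()
w=snap("wrist","w1.png")
# handle estimate in wrist image
c=camera_params("wrist");T=np.array(c["tool_from_camera"]);R=s["orientation"]
for P in [(438,-108,75),(437,-73,75),(440,-147,75)]:
    q=R.T@(np.array(P)-p); k=np.linalg.inv(T)@np.r_[q,1]; print(P,c["cx"]+c["fx"]*k[0]/-k[2],c["cy"]+c["fy"]*k[1]/k[2])
```

```text
clock 3.23 pos [452.4 -76.8 149.1] yaw 11.2 gap 34.0 F [-0.3 -0.3 -0.4]; rows needed 2
[-0.56 -0.4  -0.02  0.21]
[-0.57 -0.38 -0.02  0.21]
(438, -108, 75) 289.7766797810794 290.40788513892085
(437, -73, 75) 297.79142411897175 240.12043200649862
(440, -147, 75) 282.70257072857714 342.9398291355041
```

View pics/w1.png

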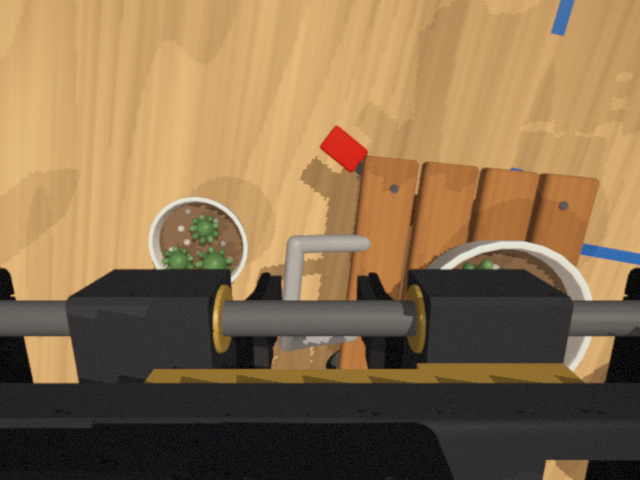

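Wrist picture: the handle bar runs from (294,243) to (289,345), between the open fingers, within 2–3 mm of my estimate. The caddy yaw is about 8°. The red left pedal at (344,149) sits askew. The small dish at (200,245) is clear.

```bash
python3 -c "
from h import *
plan([439,-110.5,140],8,5)"
```

```text
clock 3.27 pos [452.  -77.6 149. ] yaw 11.2 gap 34.3 F [-0.3 -0.4 -0.9]; rows needed 2
[-0.6  -0.38  0.18  0.16]
[-0.61 -0.37  0.18  0.16]
```

Emit:
move_arm(commands="155 -0.6 -0.38 0.1 0.16; 155 -0.6 -0.36 0.1 0.16; 155 -0.1 -0.03 0 0; 155 0 0 0 0")

```text
clock: 3.78
ee_pos: [436.4, -119.1, 143.7]
orientation: [[-0.127, 0.992, -0.003], [0.992, 0.127, 0.005], [0.005, -0.003, -1.0]]
wrist_force: [0.3, 0.7, 0.5]
finger_gap: 34.2
```

```bash
python3 -c "
from h import *
plan([439,-110.5,58],8,5)"
```

```text
clock 3.77 pos [ 436.4 -119.1  143.7] yaw 7.3 gap 34.2 F [0.3 0.7 0.5]; rows needed 4
[ 0.08  0.04  0.86 -0.02]
[ 0.08  0.04  0.86 -0.02]
[ 0.08  0.04  0.86 -0.02]
[ 0.08  0.04  0.86 -0.02]
```

Emit:
move_arm(commands="155 0.3 0.06 0.5 0; 155 0 0 0.5 0; 155 0 0 0.5 0; 155 0 0 0.5 0; 155 0 0 0 0")

```text
clock: 4.4
ee_pos: [436.4, -109.2, 89.3]
orientation: [[-0.129, 0.992, -0.005], [0.992, 0.129, 0.006], [0.007, -0.004, -1.0]]
wrist_force: [-0.3, 0.2, -0.2]
finger_gap: 34.1
```

```bash
python3 -c "
from h import *
plan([439,-110.5,58],8,5)"
```

```text
clock 4.40 pos [ 436.4 -109.2   89.3] yaw 7.4 gap 34.1 F [-0.3  0.2 -0.2]; rows needed 2
[-0.03  0.05  0.63 -0.03]
[-0.03  0.05  0.63 -0.03]
```

Emit:
move_arm(commands="155 0 0.1 0.5 -0.05; 155 0 0.04 0.45 0; 155 0 0.04 0.2 0; 155 0 0 0 0")

```text
clock: 4.9
ee_pos: [441.4, -108.5, 58.7]
orientation: [[-0.138, 0.99, -0.004], [0.99, 0.138, 0.006], [0.007, -0.003, -1.0]]
wrist_force: [0.5, 0.4, -0.4]
finger_gap: 34.3
```

Emit:
move_arm(commands="200 0 0 0.05 0; 255 0 0 0 0; 255 0 0 0 0; 255 0 0 0 0")

```text
clock: 5.4
ee_pos: [441.7, -108.9, 58.0]
orientation: [[-0.138, 0.99, -0.003], [0.99, 0.138, 0.006], [0.006, -0.003, -1.0]]
wrist_force: [1.0, -0.1, -2.0]
finger_gap: 10.9
```

Emit:
move_arm(commands="255 0.1 0 0 0; 255 0.2 0 0 0.04; 255 0.3 0 0 0.04; 255 0.3 0 0 0.04; 255 0.3 0 0 0.04")

```text
clock: 6.02
ee_pos: [437.4, -77.5, 58.1]
orientation: [[-0.107, 0.994, -0.004], [0.994, 0.107, 0.005], [0.006, -0.003, -1.0]]
wrist_force: [0.3, -0.9, -2.1]
finger_gap: 10.8
```

Emit:
move_arm(commands="255 0.3 0 0 0.04; 255 0.3 0 0 0.04; 255 0.3 0 0 0.04; 255 0.3 0 0 0.04; 255 0.3 0 0 0.04")

```text
clock: 6.65
ee_pos: [433.4, -37.2, 58.1]
orientation: [[-0.071, 0.997, -0.004], [0.997, 0.071, 0.005], [0.006, -0.003, -1.0]]
wrist_force: [0.8, -1.1, -2.9]
finger_gap: 10.6
```

```bash
python3 -c "
from h import *
snap('side','s2.png')
plan([441,47,58],1.2,5,7.5)"
```

```text
clock 6.70 pos [433.3 -36.   58.1] yaw 4.1 gap 11.0 F [-0.9  1.8 -3.4]; rows needed 12
[0.27 0.05 0.   0.02]
[0.27 0.04 0.   0.02]
[0.27 0.04 0.   0.02]
[0.27 0.04 0.   0.02]
[0.27 0.04 0.   0.02]
```

View pics/s2.png

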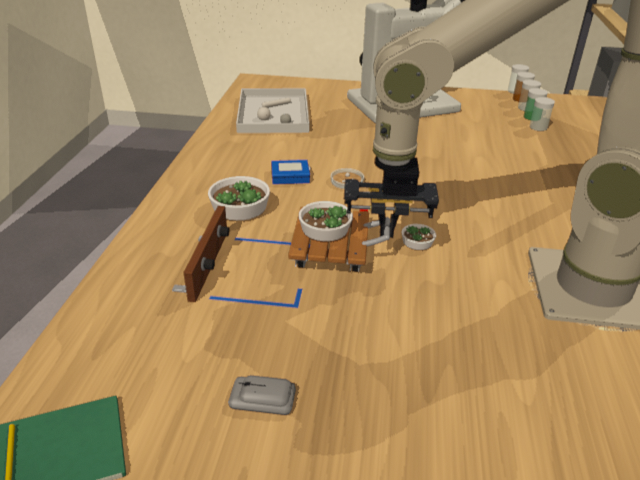

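Side picture: the caddy follows the gripper, the deck's left edge is now at (292,260)–(367,266), and the dish is still in place.

Emit:
move_arm(commands="255 0.3 0.05 0 0.03; 255 0.3 0.05 0 0.03; 255 0.3 0.05 0 0.03; 255 0.3 0.05 0 0.03; 255 0.3 0.05 0 0.03")

```text
clock: 7.32
ee_pos: [437.2, 4.0, 58.2]
orientation: [[-0.043, 0.999, -0.005], [0.999, 0.043, 0.006], [0.006, -0.004, -1.0]]
wrist_force: [0.5, -0.5, -2.1]
finger_gap: 11.0
```

Emit:
move_arm(commands="255 0.3 0.05 0 0.03; 255 0.3 0.05 0 0.03; 255 0.3 0.05 0 0.03; 255 0.2 0.05 0 0; 255 0.1 0 0 0")

```text
clock: 7.95
ee_pos: [441.4, 36.9, 58.3]
orientation: [[-0.027, 1.0, -0.005], [1.0, 0.027, 0.006], [0.006, -0.005, -1.0]]
wrist_force: [0.4, -0.4, -3.3]
finger_gap: 11.0
```

Run:
```python
from h import *
plan([441,47,58],1.2,5,7.5)
a=snap('side','s3.png');b=snap('scene','t3.png')
A=cv2.resize(a[170:320,180:440],(800,462),interpolation=3)
cv2.imwrite('pics/c3.png',A[:,:,::-1])
```

```text
clock 7.95 pos [441.4  36.9  58.3] yaw 1.5 gap 11.0 F [ 0.4 -0.4 -3.3]; rows needed 2
[ 0.2  -0.    0.01  0.02]
[ 0.2  -0.    0.01  0.02]
```

View pics/c3.png

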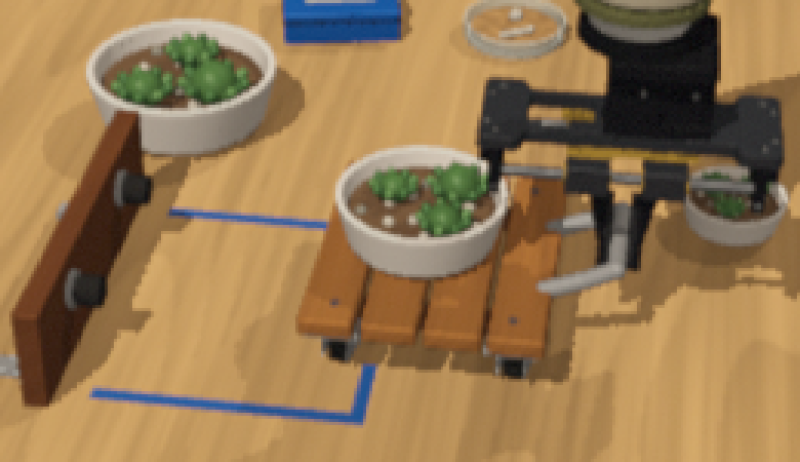

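Run:
```python
from h import *
f=lambda x,y,z:ray("side",180+x/3.077,170+y/3.077,z)
FL,RL,RR=f(300,327,56),f(542,345,56),f(560,180,56)
print(FL,RL,RR,f(624,266,75),f(93,392,0),f(359,420,0),f(172,211,0),f(90,290,49),f(137,188,49))
d=FL-RL;print(np.degrees(np.arctan2(d[1],d[0])),np.linalg.norm(d))
d=RL-RR;print(np.degrees(np.arctan2(-d[0],d[1])),np.linalg.norm(d))
b=read_camera('scene');cv2.imwrite('pics/c4.png',cv2.resize(b[190:360,200:420],(800,618),interpolation=3)[:600,:,::-1])
```

```text
[635.4 139.6  56. ] [482.3 132.   56. ] [486.9 -57.1  56. ] [436.2  65.5  75. ] [769.8 159.6   0. ] [594.4 158.    0. ] [772.8 -50.6   0. ] [780.9 115.7  49. ] [783.4  -5.8  49. ]
2.841873119398639 153.2885188133801
1.3934881944055775 189.15594095877614
```

View pics/c4.png

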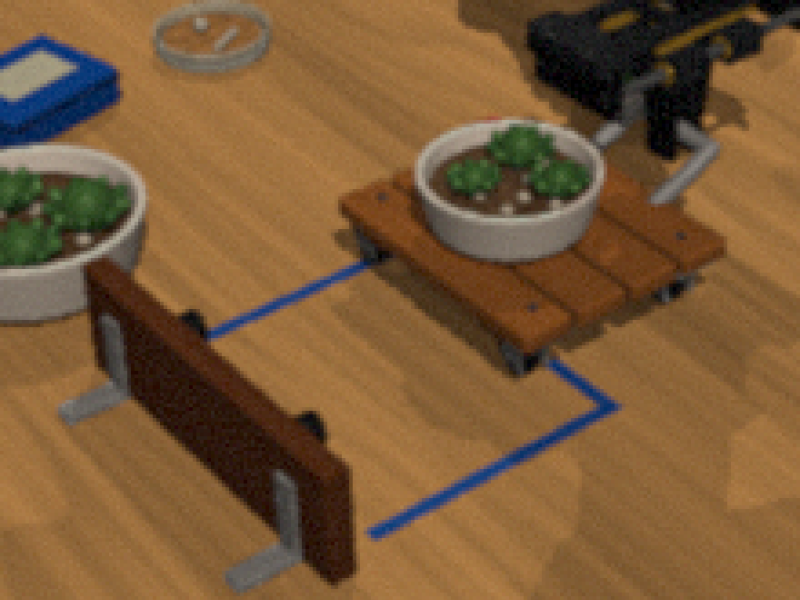

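Both crops show the caddy just behind the tape, nearly square at about 2° and about 9 mm right of the bay's centre line. The dish is in place. I'll shift it left and start the straight run.

Emit:
move_arm(commands="255 0.2 0.1 0 0; 255 0.18 0.2 0 0; 255 0.02 0.3 0 0; 255 0 0.3 0 0; 255 0 0.3 0 0")

```text
clock: 8.72
ee_pos: [472.8, 47.6, 58.2]
orientation: [[-0.026, 1.0, -0.005], [1.0, 0.026, 0.006], [0.006, -0.005, -1.0]]
wrist_force: [-1.4, 0.7, -1.2]
finger_gap: 11.1
```

Emit:
move_arm(commands="255 0 0.3 0 0; 255 0 0.3 0 0; 255 0 0.3 0 0; 255 0 0.3 0 0; 255 0 0.3 0 0")

```text
clock: 9.35
ee_pos: [513.3, 48.9, 58.0]
orientation: [[-0.026, 1.0, -0.005], [1.0, 0.026, 0.006], [0.006, -0.005, -1.0]]
wrist_force: [-1.8, 0.7, -0.4]
finger_gap: 11.1
```

Run:
```python
from h import *
plan([575,50,58],1.2,5,7.5)
a=snap('side','s5.png')
A=cv2.resize(a[190:310,180:400],(800,436),interpolation=3)
cv2.imwrite('pics/c5.png',A[:,:,::-1])
```

```text
clock 9.35 pos [513.3  48.9  58. ] yaw 1.5 gap 11.1 F [-1.8  0.7 -0.4]; rows needed 9
[-0.    0.27  0.    0.  ]
[-0.    0.27  0.    0.  ]
[-0.    0.27  0.    0.  ]
[-0.    0.27  0.    0.  ]
[-0.    0.27  0.    0.  ]
```

View pics/c5.png

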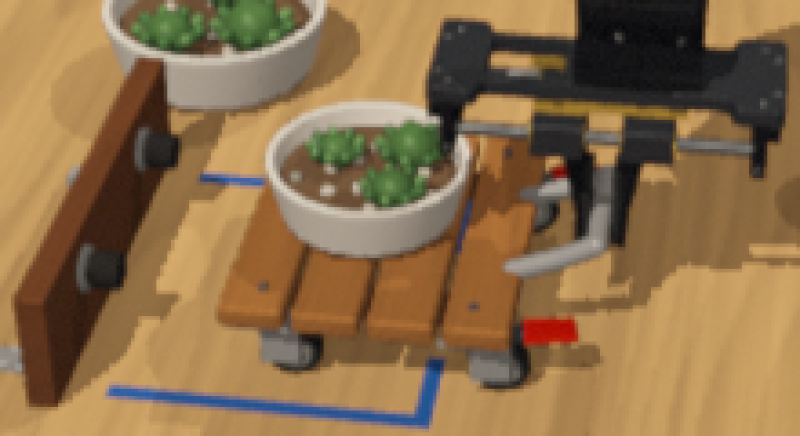

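Side crop: the castors trail, and the left red pedal sticks out behind the deck at (550,330). The dish is in place. Now the gap and the lateral error.

Run:
```python
from h import *
f=lambda x,y,z:ray("side",180+x/3.636,190+y/3.636,z)
FL,RL,RR=f(219,318,56),f(508,344,56),f(545,145,56)
print(FL,RL,RR,f(607,242,75),"tape",f(108,390,0),f(430,422,0),f(200,177,0),"buf",f(124,268,49),f(178,150,49), "ped",f(550,325,40))
d=FL-RL;print(np.degrees(np.arctan2(d[1],d[0])),np.linalg.norm(d))
```

```text
[705.9 155.4  56. ] [550.6 151.3  56. ] [555.6 -39.6  56. ] [506.7  77.9  75. ] tape [771.  159.4   0. ] [591.5 156.2   0. ] [774.7 -49.9   0. ] buf [771.7 112.3  49. ] [773.7  -6.9  49. ] ped [532.8 111.6  40. ]
1.5122868111309204 155.35411162888477
```

Emit:
move_arm(commands="255 0 0.3 0 0.02; 255 0 0.3 0 0.02; 255 0 0.3 0 0; 255 0 0.3 0 0; 255 0 0.25 0 0")

```text
clock: 10.02
ee_pos: [553.0, 49.9, 58.0]
orientation: [[-0.019, 1.0, -0.004], [1.0, 0.019, 0.006], [0.007, -0.004, -1.0]]
wrist_force: [-2.5, 0.3, 0.4]
finger_gap: 10.8
```

Emit:
move_arm(commands="255 0 0.15 0 0; 255 0 0.1 0 0; 255 0 0 0 0")

```text
clock: 10.4
ee_pos: [560.2, 50.0, 58.0]
orientation: [[-0.019, 1.0, -0.004], [1.0, 0.019, 0.007], [0.007, -0.003, -1.0]]
wrist_force: [0.5, 0.6, -2.1]
finger_gap: 11.4
```

Run:
```python
from h import *
plan([575,50,58],1.2,1,7.5)
a=snap('side','s6.png');b=snap('scene','t6.png')
A=cv2.resize(a[205:305,175:375],(800,400),interpolation=3)
B=cv2.resize(b[230:330,200:400],(800,400),interpolation=3)[100:300]
cv2.imwrite('pics/c6.png',np.vstack([A,B])[:,:,::-1])
```

```text
clock 10.40 pos [560.2  50.   58. ] yaw 1.1 gap 11.4 F [ 0.5  0.6 -2.1]; rows needed 2
[-0.01  0.3   0.   -0.01]
```

View pics/c6.png

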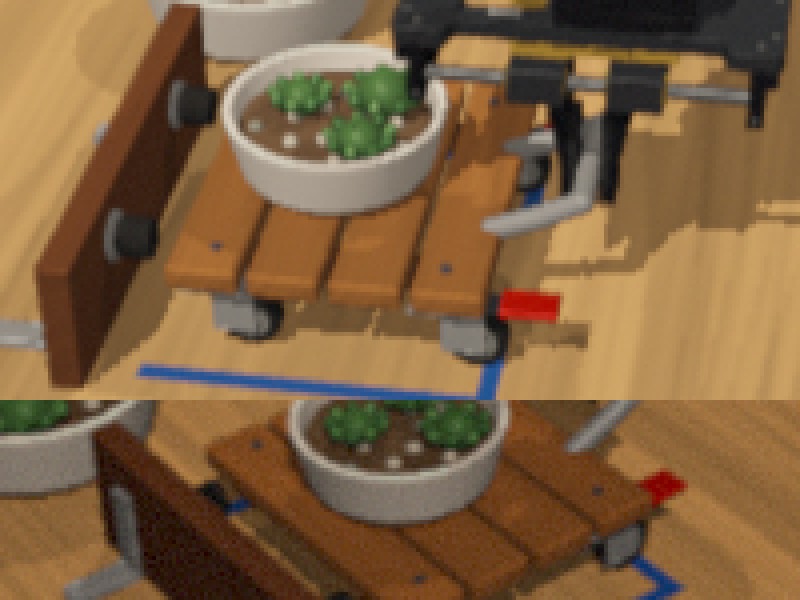

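Run:
```python
from h import *
f=lambda x,y,z:ray("side",175+x/4,205+y/4,z)
print("FL",f(168,271,56),"RL",f(494,295,56),"hL",f(588,205,75),"ped",f(530,302,40),"bufL",f(157,240,49),"bufR",f(216,106,49),"tape",f(140,370,0))
g=lambda x,y,z:ray("scene",200+x/4,255+(y-400)/4,z)
print("FR",g(208,452,56),"RL",g(655,502,56),"ped",g(664,488,40),"tapecorner",g(682,588,0),"tapeR",g(232,508,0))
# predicted pixels for caddy at (680,52.5),1.2deg
c,s=np.cos(.021),np.sin(.021)
for cx,cy in[(680,50.5),(680,54.5)]:
  for X,Y,Z in[(80,95,56),(-80,95,56),(80,-95,56),(-102,75,40)]:
    P=(cx+c*X-s*Y,cy+s*X+c*Y,Z); a=proj("side",P);b=proj("scene",P)
    print((X,Y),((a-[175,205])*4).round(),((b-[200,255])*4+[0,400]).round())
```

```text
FL [754.5 148.6  56. ] RL [593.7 140.4  56. ] hL [555.9  85.3  75. ] ped [578.7 123.   40. ] bufL [770.2 116.4  49. ] bufR [773.4  -6.   49. ] tape [770.2 160.    0. ]
FR [763.6 -31.5  56. ] RL [604.  153.1  56. ] ped [578.3 130.6  40. ] tapecorner [593.2 164.    0. ] tapeR [744.5 -46.8   0. ]
(80, 95) [162. 268.] [406. 615.]
(-80, 95) [484. 298.] [652. 489.]
(80, -95) [253.  61.] [200. 441.]
(-102, 75) [534. 303.] [658. 480.]
(80, 95) [160. 273.] [411. 619.]
(-80, 95) [483. 304.] [657. 493.]
(80, -95) [251.  65.] [204. 445.]
(-102, 75) [533. 308.] [663. 484.]
```

Composite view: the castors trail and the pedals stick out behind the deck, at (530,302) in the side crop against (534,303) predicted. The caddy is square within 1° or so, about 3 mm off the centre line and about 15 mm from the buffers. Now a slow approach.

Emit:
move_arm(commands="255 0.02 0.1 0 0; 255 0.02 0.1 0 0; 255 0.02 0.1 0 0; 255 0 0.05 0 0")

```text
clock: 11.0
ee_pos: [568.8, 51.3, 58.0]
orientation: [[-0.018, 1.0, -0.004], [1.0, 0.018, 0.006], [0.006, -0.004, -1.0]]
wrist_force: [-0.5, -0.3, -0.6]
finger_gap: 10.8
```

Emit:
move_arm(commands="255 0 0.06 0 0; 255 0 0.06 0 0")

```text
clock: 11.25
ee_pos: [572.0, 51.5, 58.0]
orientation: [[-0.018, 1.0, -0.004], [1.0, 0.018, 0.006], [0.006, -0.004, -1.0]]
wrist_force: [-0.3, 0.2, -1.1]
finger_gap: 10.9
```

Emit:
move_arm(commands="255 0 0.06 0 0; 255 0 0.05 0 0")

```text
clock: 11.5
ee_pos: [573.8, 51.1, 57.8]
orientation: [[-0.018, 1.0, -0.007], [1.0, 0.018, 0.005], [0.005, -0.007, -1.0]]
wrist_force: [-7.3, -1.9, 4.5]
finger_gap: 11.2
```

Emit:
move_arm(commands="255 0 0.05 0 0")

```text
clock: 11.62
ee_pos: [574.1, 50.8, 57.7]
orientation: [[-0.018, 1.0, -0.009], [1.0, 0.018, 0.004], [0.004, -0.009, -1.0]]
wrist_force: [-9.3, -2.0, 5.8]
finger_gap: 10.9
```

Emit:
move_arm(commands="255 0 0.04 0 0")

```text
clock: 11.75
ee_pos: [574.1, 50.7, 57.8]
orientation: [[-0.018, 1.0, -0.012], [1.0, 0.018, 0.003], [0.004, -0.011, -1.0]]
wrist_force: [-7.7, -0.8, 6.8]
finger_gap: 11.0
```

Emit:
move_arm(commands="255 0 0.07 -0.01 0")

```text
clock: 11.88
ee_pos: [574.2, 50.5, 57.8]
orientation: [[-0.018, 1.0, -0.015], [1.0, 0.018, 0.002], [0.003, -0.015, -1.0]]
wrist_force: [-10.9, -1.0, 6.8]
finger_gap: 11.0
```

Emit:
move_arm(commands="255 0 0.07 -0.01 0")

```text
clock: 12.0
ee_pos: [574.2, 50.4, 57.7]
orientation: [[-0.019, 1.0, -0.019], [1.0, 0.019, 0.001], [0.002, -0.019, -1.0]]
wrist_force: [-11.2, -1.4, 7.9]
finger_gap: 10.7
```

```bash
python3 -c "
from h import *
s=get_state();print(s['wrist_force'],s['torque'],s['ee_pos'])"
```

```text
[-11.23037497  -1.38918614   7.87736354] [-0.16314665  2.24500154  0.12156971] [574.20322091  50.39244719  57.74958194]
```

Emit:
move_arm(commands="255 0 0.07 -0.01 0; 255 0 0.07 -0.01 0")

```text
clock: 12.25
ee_pos: [574.1, 50.3, 57.8]
orientation: [[-0.019, 0.999, -0.027], [1.0, 0.019, -0.0], [0.0, -0.027, -1.0]]
wrist_force: [-11.4, -0.5, 6.8]
finger_gap: 11.3
```

Emit:
move_arm(commands="255 0 0.07 -0.01 0; 255 0 0.07 -0.01 0")

```text
clock: 12.5
ee_pos: [574.0, 50.1, 57.7]
orientation: [[-0.02, 0.999, -0.035], [1.0, 0.02, -0.002], [-0.002, -0.035, -0.999]]
wrist_force: [-11.1, -0.9, 7.0]
finger_gap: 11.1
```

```bash
python3 -c "
from h import *
s=get_state();print(s['wrist_force'],s['torque'],s['ee_pos'])"
```

```text
[-11.07911722  -0.92116504   6.97596902] [-0.20889066  2.1276144   0.06049467] [573.98651548  50.14640721  57.69834445]
```

Emit:
move_arm(commands="255 0 0.09 -0.01 0; 255 0 0.09 -0.01 0; 255 0 0.09 -0.01 0")

```text
clock: 12.88
ee_pos: [573.9, 49.9, 57.5]
orientation: [[-0.021, 0.999, -0.05], [1.0, 0.02, -0.006], [-0.005, -0.05, -0.999]]
wrist_force: [-13.9, -1.3, 8.6]
finger_gap: 10.8
```

Emit:
move_arm(commands="255 0 0.05 0 0; 255 0 0.02 0 0; 180 0 0.0 0 0; 180 0 0 0 0; 165 0 0 0 0")

```text
clock: 13.5
ee_pos: [574.3, 49.6, 57.9]
orientation: [[-0.021, 0.998, -0.054], [1.0, 0.02, -0.007], [-0.006, -0.054, -0.999]]
wrist_force: [-1.3, 0.0, -0.6]
finger_gap: 27.9
```

```bash
cat >> h.py <<'E'
def d2t(dw):
    s=get_state(); return (s["orientation"].T@np.array(dw,float)/25).round(2)
E
python3 -c "
from h import *
s,p,a=pose();print(p,a,s['wrist_force'],s['finger_gap'],s['orientation'][:,2],s['joint_positions']); print(d2t([0,0,25]))"
```

```text
[574.31613777  49.59329558  57.92127222] 1.1558749896425649 [-1.26747216  0.02707289 -0.62857873] 27.851470680050042 [-0.05352568 -0.00735929 -0.99853935] [ 21.25257631  28.858088   -38.67885984  96.88058759  19.15661698
  64.36253908 -22.12898788]
[-0.01 -0.05 -1.  ]
```

Emit:
move_arm(commands="155 0 -0.02 -0.3 0; 155 0 -0.04 -0.8 0; 155 0 -0.05 -1 0; 155 0 0 -0.6 0; 200 0 0 0 0")

```text
clock: 14.12
ee_pos: [576.3, 50.5, 131.6]
orientation: [[-0.021, 0.999, -0.05], [1.0, 0.02, -0.007], [-0.006, -0.05, -0.999]]
wrist_force: [0.4, 0.2, 0.9]
finger_gap: 29.8
```

Emit:
move_arm(commands="255 0.7 0 0 1; 255 0.7 0 0 1; 255 0.5 0 0 1; 255 0.4 0 0 1; 255 0 0 0 1")

```text
clock: 14.75
ee_pos: [586.6, 106.4, 127.6]
orientation: [[0.769, 0.637, -0.054], [0.637, -0.771, -0.008], [-0.047, -0.029, -0.998]]
wrist_force: [0.0, -0.2, -0.9]
finger_gap: 0.6
```

Emit:
move_arm(commands="255 0 0 0 1; 255 0 0 0 1; 255 0 0 0 1; 255 0 0 0 1; 255 0 0 0 0.2")

```text
clock: 15.38
ee_pos: [584.5, 106.2, 123.4]
orientation: [[0.996, -0.068, -0.06], [-0.068, -0.998, -0.009], [-0.059, 0.013, -0.998]]
wrist_force: [0.4, 0.2, 0.2]
finger_gap: 0.4
```

Run:
```python
from h import *
s,p,a=pose();print(s['clock'],p,a,s['wrist_force'],s['finger_gap'],s['orientation'][:,2]); print(d2t(np.array([592,124.5,80])-p))
A=snap('side','s7.png');B=snap('scene','t7.png')
x=cv2.resize(A[200:300,175:375],(800,400),interpolation=3);y=cv2.resize(B[240:340,200:400],(800,400),interpolation=3)[60:260]
cv2.imwrite('pics/c7.png',np.vstack([x,y])[:,:,::-1])
```

```text
15.375 [584.53811116 106.17415074 123.40058893] -93.89018145085353 [0.42564706 0.17221739 0.15536176] 0.3573063301694985 [-0.06018804 -0.0089184  -0.99814721]
[ 0.35 -0.77  1.71]
```

View pics/c7.png

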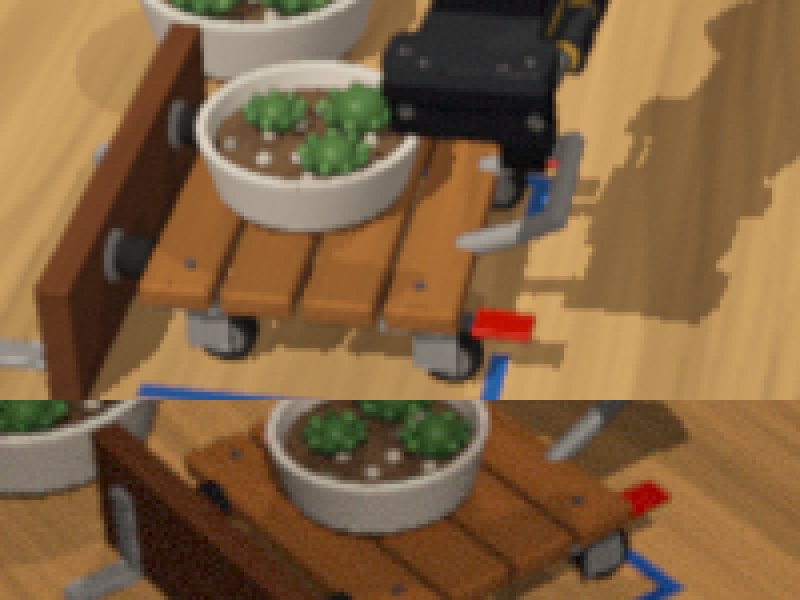

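Composite: the deck is against both buffers, the dish is in place, and both pedals stick out behind. The left one is at (503,323) side and (646,498) scene. Part of the right one shows at (552,163) side.

Run:
```python
from h import *
f=lambda x,y,z:ray("side",175+x/4,200+y/4,z)
g=lambda x,y,z:ray("scene",200+x/4,255+(y-400)/4,z)
print("side pedL",f(503,323,40),"FL",f(143,296,56),"RL",f(467,322,56),"hL",f(572,220,75),"bufL",f(152,255,49),"bufR",f(197,122,49))
print("scene pedL",g(646,498,40),"RL",g(632,516,56),"FR",g(188,460,56))
s,p,a=pose()
for Y in(124.5,-25.5):print(d2t(np.array([591,Y,80])-p))
```

```text
side pedL [591.7 126.1  40. ] FL [765.4 154.5  56. ] RL [605.7 148.   56. ] hL [564.3  82.5  75. ] bufL [773.9 112.8  49. ] bufR [784.6  -8.   49. ]
scene pedL [591.6 131.4  40. ] RL [621.  154.9  56. ] FR [775.8 -31.8  56. ]
[ 0.31 -0.77  1.71]
[0.71 5.22 1.76]
```

Emit:
move_arm(commands="255 0.3 -0.7 0 0; 255 0.05 -0.12 0.5 0; 255 0 0 0.5 0; 255 0 0 0.5 0; 255 0 0 0 0")

```text
clock: 16.1
ee_pos: [591.7, 127.3, 80.4]
orientation: [[0.996, -0.061, -0.063], [-0.062, -0.998, -0.009], [-0.063, 0.013, -0.998]]
wrist_force: [-0.5, -0.6, -0.1]
finger_gap: 0.5
```

```bash
python3 -c "
from h import *
s,p,a=pose();print(p,a,s['wrist_force']);print(d2t(np.array([591,126.5,44])-p))"
```

```text
[591.68996982 127.30603526  80.42169422] -93.52557116832519 [-0.48455651 -0.56877074 -0.06929999]
[0.07 0.01 1.46]
```

Emit:
move_arm(commands="255 0.02 0 0.4 0; 255 0.02 0 0.4 0; 255 0.02 0 0.3 0; 255 0.01 0 0.15 0; 255 0 0 0 0")

```text
clock: 16.73
ee_pos: [591.7, 126.3, 47.3]
orientation: [[0.996, -0.062, -0.063], [-0.063, -0.998, -0.009], [-0.062, 0.013, -0.998]]
wrist_force: [-0.2, 0.2, -0.1]
finger_gap: 0.6
```

Emit:
move_arm(commands="255 0 0 0.1 0; 255 0 0 0.1 0")

```text
clock: 16.98
ee_pos: [591.9, 126.4, 42.7]
orientation: [[0.996, -0.062, -0.061], [-0.063, -0.998, -0.009], [-0.061, 0.013, -0.998]]
wrist_force: [-0.4, 0.3, 0.0]
finger_gap: 0.3
```

Emit:
move_arm(commands="255 0 0 0.08 0; 255 0 0 0.08 0")

```text
clock: 17.23
ee_pos: [592.0, 126.6, 39.4]
orientation: [[0.996, -0.062, -0.061], [-0.063, -0.998, -0.009], [-0.06, 0.013, -0.998]]
wrist_force: [-2.7, -0.2, 8.6]
finger_gap: 0.3
```

Emit:
move_arm(commands="255 0 0 0.08 0; 255 0 0 0.08 0")

```text
clock: 17.48
ee_pos: [592.0, 126.7, 37.0]
orientation: [[0.996, -0.062, -0.06], [-0.063, -0.998, -0.009], [-0.059, 0.013, -0.998]]
wrist_force: [-2.1, -1.1, 8.5]
finger_gap: 0.5
```

Emit:
move_arm(commands="255 0 0 0.08 0")

```text
clock: 17.6
ee_pos: [592.1, 126.7, 35.9]
orientation: [[0.996, -0.062, -0.059], [-0.063, -0.998, -0.009], [-0.059, 0.013, -0.998]]
wrist_force: [-3.5, -1.4, 8.1]
finger_gap: 0.5
```

Emit:
move_arm(commands="255 0 0 0.09 0; 255 0 0 0.09 0")

```text
clock: 17.85
ee_pos: [592.3, 126.7, 33.2]
orientation: [[0.996, -0.063, -0.058], [-0.063, -0.998, -0.01], [-0.057, 0.013, -0.998]]
wrist_force: [-4.3, -1.1, 10.3]
finger_gap: 0.6
```

Emit:
move_arm(commands="255 0 0 0.08 0; 255 0 0 0.07 0")

```text
clock: 18.1
ee_pos: [592.6, 126.9, 32.4]
orientation: [[0.996, -0.063, -0.057], [-0.063, -0.998, -0.01], [-0.056, 0.014, -0.998]]
wrist_force: [-7.7, -3.3, 16.9]
finger_gap: 0.9
```

Emit:
move_arm(commands="255 0 0 -0.1 0; 255 -0.01 0 -0.4 0; 255 -0.05 0 -0.9 0; 255 -0.05 0 -0.9 0; 255 -0.03 0 -0.4 0")

```text
clock: 18.73
ee_pos: [592.8, 127.8, 102.8]
orientation: [[0.996, -0.063, -0.057], [-0.063, -0.998, -0.01], [-0.056, 0.014, -0.998]]
wrist_force: [0.8, -0.1, 0.8]
finger_gap: 0.4
```

Emit:
move_arm(commands="255 0 0.9 0 0; 255 0 0.9 0 0; 255 0 0.9 0 0; 255 0 0.9 0 0; 255 0 0.9 0 0")

```text
clock: 19.35
ee_pos: [585.4, 14.9, 104.5]
orientation: [[0.997, -0.058, -0.057], [-0.059, -0.998, -0.009], [-0.056, 0.012, -0.998]]
wrist_force: [0.2, -0.6, 0.3]
finger_gap: 0.4
```

Emit:
move_arm(commands="255 0 0.9 0 0; 255 0 0.1 0 0; 255 0 0 0 0")

```text
clock: 19.73
ee_pos: [583.5, -11.9, 104.2]
orientation: [[0.996, -0.061, -0.058], [-0.061, -0.998, -0.009], [-0.057, 0.012, -0.998]]
wrist_force: [-0.8, 1.1, 0.7]
finger_gap: 0.7
```

```bash
python3 -c "
from h import *
s,p,a=pose();print(p,a,s['wrist_force'],s['orientation'][:,2]);print(d2t(np.array([594,-23.5,80])-p))"
```

```text
[583.45840401 -11.86041465 104.17325656] -93.48524576569217 [-0.77669535  1.11389005  0.65606254] [-0.0576625  -0.00889562 -0.9982965 ]
[0.5  0.43 0.95]
```

Emit:
move_arm(commands="255 0.42 0.4 0 0; 255 0.04 0 0.5 0; 255 0.02 0 0.5 0; 255 0.02 0 0.2 0; 255 0 0 0 0")

```text
clock: 20.35
ee_pos: [593.8, -20.6, 70.2]
orientation: [[0.997, -0.057, -0.059], [-0.058, -0.998, -0.008], [-0.059, 0.011, -0.998]]
wrist_force: [0.6, -0.1, -0.2]
finger_gap: 0.4
```

```bash
python3 -c "
from h import *
s,p,a=pose();print(p,a,s['wrist_force'],s['orientation'][:,2]);print(d2t(np.array([594.5,-23.5,46])-p))"
```

```text
[593.84304868 -20.56451302  70.24834986] -93.28455838345053 [ 0.55252321 -0.09199013 -0.20848243] [-0.05939338 -0.00779228 -0.99820424]
[0.09 0.1  0.97]
```

Emit:
move_arm(commands="255 0.04 0.1 0.35 0; 255 0.03 0 0.35 0; 255 0.02 0 0.2 0; 255 0 0 0.1 0")

```text
clock: 20.85
ee_pos: [594.7, -23.6, 43.9]
orientation: [[0.997, -0.057, -0.059], [-0.058, -0.998, -0.008], [-0.058, 0.011, -0.998]]
wrist_force: [-0.2, 0.0, 0.7]
finger_gap: 0.6
```

Emit:
move_arm(commands="255 0 0 0.08 0; 255 0 0 0.08 0")

```text
clock: 21.1
ee_pos: [594.7, -23.5, 40.2]
orientation: [[0.997, -0.057, -0.058], [-0.058, -0.998, -0.008], [-0.058, 0.011, -0.998]]
wrist_force: [-2.2, -0.1, 8.3]
finger_gap: 0.2
```

Emit:
move_arm(commands="255 0 0 0.08 0")

```text
clock: 21.22
ee_pos: [595.0, -23.4, 39.1]
orientation: [[0.997, -0.057, -0.057], [-0.058, -0.998, -0.008], [-0.057, 0.011, -0.998]]
wrist_force: [-3.1, 0.1, 8.7]
finger_gap: 0.4
```

Contact at z≈40 with about 8 N, the same as on the left pedal. Keep pressing.

Emit:
move_arm(commands="255 0 0 0.08 0; 255 0 0 0.08 0; 255 0 0 0.08 0")

```text
clock: 21.6
ee_pos: [595.2, -23.2, 35.9]
orientation: [[0.997, -0.057, -0.056], [-0.058, -0.998, -0.009], [-0.055, 0.012, -0.998]]
wrist_force: [-3.8, 0.1, 8.0]
finger_gap: 0.5
```

Emit:
move_arm(commands="255 0 0 0.08 0; 255 0 0 0.08 0")

```text
clock: 21.85
ee_pos: [595.4, -23.3, 33.8]
orientation: [[0.997, -0.057, -0.055], [-0.058, -0.998, -0.009], [-0.054, 0.012, -0.998]]
wrist_force: [-4.2, 0.3, 8.5]
finger_gap: 0.2
```

Emit:
move_arm(commands="255 0 0 0.08 0")

```text
clock: 21.98
ee_pos: [595.5, -23.3, 32.9]
orientation: [[0.997, -0.057, -0.054], [-0.058, -0.998, -0.009], [-0.054, 0.013, -0.998]]
wrist_force: [-5.4, 0.7, 12.8]
finger_gap: 0.5
```

Emit:
move_arm(commands="255 0 0 0.07 0")

```text
clock: 22.1
ee_pos: [595.6, -23.2, 32.6]
orientation: [[0.997, -0.058, -0.054], [-0.058, -0.998, -0.01], [-0.053, 0.013, -0.999]]
wrist_force: [-7.3, 0.5, 15.4]
finger_gap: 0.4
```

Emit:
move_arm(commands="255 0 0 -0.1 0; 255 -0.01 0 -0.4 0; 255 -0.05 0 -0.9 0; 255 -0.05 0 -0.9 0; 255 -0.05 0 -0.9 0")

```text
clock: 22.72
ee_pos: [595.4, -22.1, 115.5]
orientation: [[0.997, -0.057, -0.055], [-0.058, -0.998, -0.009], [-0.054, 0.013, -0.998]]
wrist_force: [0.5, -0.9, -0.5]
finger_gap: 0.3
```

Emit:
move_arm(commands="255 -0.9 0 -0.7 0; 255 -0.9 0 -0.7 0; 255 -0.9 0 -0.5 0; 255 -0.9 0 0 0; 255 0 0 0 0")

```text
clock: 23.35
ee_pos: [507.8, -15.7, 174.3]
orientation: [[0.997, -0.057, -0.048], [-0.057, -0.998, -0.01], [-0.047, 0.012, -0.999]]
wrist_force: [-0.6, 0.5, 0.0]
finger_gap: 0.3
```

Run:
```python
from h import *
s,p,a=pose();print(s['clock'],p,s['wrist_force'],np.abs(s['qd']).max())
A=snap('side','s8.png');B=snap('scene','t8.png')
x=cv2.resize(A[200:300,175:375],(800,400),interpolation=3);y=cv2.resize(B[240:340,200:400],(800,400),interpolation=3)[60:260]
cv2.imwrite('pics/c8.png',np.vstack([x,y])[:,:,::-1])
```

```text
23.35 [507.83364972 -15.73545006 174.26742465] [-0.60338589  0.52370495  0.04070142] 1.987083328836847
```

View pics/c8.png

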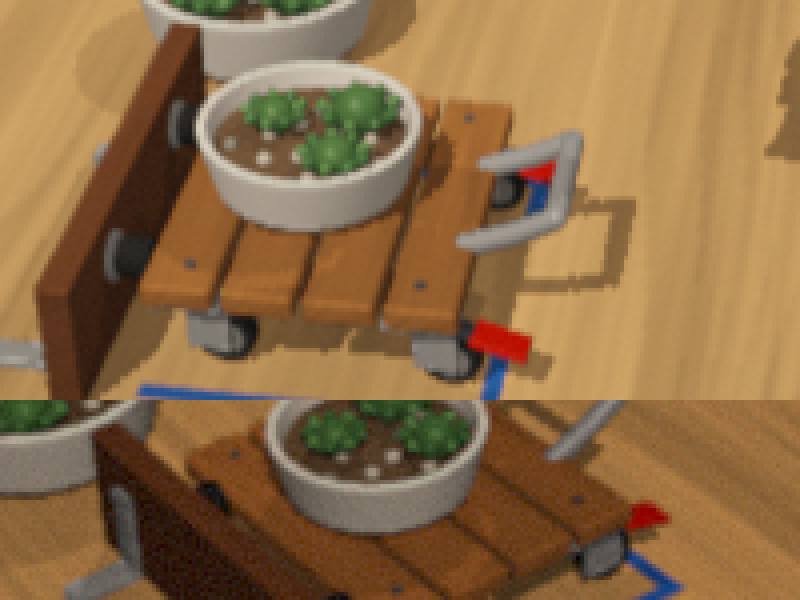

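Final view: the deck hasn't moved and is on both buffers. Both pedals are tilted down, at (500,340) and (540,172) in the side crop, and the dish is in place. I'll check the lateral position numerically, then hand in.

Run:
```python
from h import *
f=lambda x,y,z:ray("side",175+x/4,200+y/4,z)
RL,RR=f(466,321,56),f(513,105,56)
print(RL,RR,(RL+RR)/2,"bay mid",(f(140,388,0)+ray("side",165+202/2.857,155+239/2.857,0))/2)
print(bot.hand_in())
```

```text
[606.3 147.3  56. ] [615.3 -43.8  56. ] [610.8   51.75  56.  ] bay mid [771.9   54.15   0.  ]
the job is handed in; nothing more can be done
None
```

I handed the job in at about 23 s of the 72 s allowed. The caddy is parked against both buffers with both brakes pressed; no verdict was reported.

**What I did**
- I gripped the handle and moved the caddy sideways until it was in line with the bay. I then ran it straight in for about 130 mm, so the castors swung round to trail behind.
- I pushed it against the buffers with 9–14 N in total for about 1 s. From the wrist torque I estimate about 5–7 N on each side.
- I let go and pressed each pedal from about 40 mm down to 32.5 mm. The force was about 8 N on the way down and rose to about 15–17 N when the shoe bit. I then pulled the arm clear.

**What the last checks showed**
- **Position:** the deck is on both buffers. The middle of its rear edge is within about 3 mm of the bay's centre line, and it looks square to about 1–2°.
- **Pedals and dish:** both pedals are visibly down and the dish is in place.
- **Bystanders:** I never touched the mouse, petri dish or slide box. The last crops did not show them, so I did not check them again at the end.

**What disagreed or stayed uncertain**
- The two cameras disagreed by about 4 mm throughout.
- The gripper tilted by about 3° under the push. I allowed for this in the later moves.
- The pedals went down about 8 mm rather than the nominal 9 mm. I took the sharp rise in force as the sign that the brakes were on.
- I never clearly saw the right-hand castors trailing before contact, because the caddy and gripper hid most of them. I inferred it from the left-hand pair.

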